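# Free the catch and draw out the test carriage

## Task

The relay strip under the grey test bridge has been tested. The carriage it lies on is locked: slide the red catch at the side of the station outward, away from the carriage, until it stops, then draw the carriage by its black bar handle all the way out, away from the bridge, and let go. The strip must stay lying in its nest.

Things in the scene. Friction and masses are not known exactly. Their poses are not given: they have to be found in the camera images.
- catch_grip (a point): Centre line of the catch's red upright paddle, 58 mm above the bench: 26 (x) by 14 (y) mm, from 20 to 70 mm high, on a bolt that enters the carriage's right side. Axes of the station: z up, carriage comes out along -x, catch unlocks along -y. At first 137 to 143 mm to the -y side of the handle's point, 10 mm to +x. Guides near it are up to 28 mm high; the bridge (top 74 mm) begins 62 mm to +x.
- catch (a joint): Slide of the catch, m: 0 = bolt fully in (locked), grows as the paddle slides outward along the station's -y, stop at 0.030. Starts between 0 and 0.006. From 0.016 on the carriage is free. Stays where it is left (about 2 N of friction).
- carriage_grip (a point): Centre of the carriage's black bar handle, 64 mm above the bench: 64 mm along y, 16 mm along x, from 50 to 74 mm high, on two thin posts 44 mm apart. z up, -x is the way the carriage is drawn out (roughly towards the robot). The white carriage is 120 x 170 mm, its top 24 mm high. At first the bridge (top 74 mm) begins 72 mm to the +x side of this point.
- carriage (a joint): Slide of the carriage, m: 0 = home under the bridge (start), grows as it is drawn out along the station's -x, stop at 0.070. Blocked, with 3 mm of play at most, until the catch is clear; then about 3 N of friction. Stays where it is left.
- relay_strip: Loose carrier strip with nine small black parts, 20 x 150 x 9 mm (x, y, z), 30 g, in a 6 mm deep nest of the carriage. Origin: centre of its underside, 18 mm above the bench, 90 mm to the +x side of the handle's point; axes parallel to the station's. It rides along and need not be touched.
Things that resemble listed ones, but are neither listed nor needed, are in the scene too. Several things have the shape of the relay_strip; the one meant has the colours described above.

How it is judged:
On the way:
1. the catch is slid clear while the carriage is still home (value of joint catch above 0.018 m and value of joint carriage below 0.006 m), for 0.1 s.
At the end, for the whole second after the job is handed in: The catch was slid out at least 18 mm before the carriage moved and is still clear (16 mm or more); the carriage stands still, out by at least 60 of its 70 mm; the strip lies still in its nest (within 10 mm along x, 12 mm along y, 6 mm in height, tilted under 10 degrees) (value of joint catch above 0.016 m and value of joint carriage above 0.06 m and velocity of joint carriage between -0.01 and 0.01 m/s and linear speed of relay_strip below 0.02 m/s and x of relay_strip in the frame of carriage_grip between 0.08 and 0.1 m and y of relay_strip in the frame of carriage_grip between -0.012 and 0.012 m and z of relay_strip in the frame of carriage_grip between -0.052 and -0.04 m and angle between relay_strip's own z axis and vertical below 0.17 rad); the robot touches nothing.
It also fails if it takes over 40 s, if anything falls off the work surface, if the arm or the gripper's body presses on something with over 40 N, if the wrist force passes 120 N, or if a joint passes its speed limit or range.

## Robot

A 6-joint arm with a two-finger parallel gripper is mounted at the origin on a cart in front of the work surface, level with it; the furniture and walls round the work are solid. World frame = base frame: x ahead of the robot, y to its left, z up, the work surface at z = 0. Lengths are in m, angles in rad, forces in N, time in s.
With the tool pointing down it reaches from about 0.35 to 1 m from the base axis. Payload 7.1 kg.
Tool frame: the origin (TCP) lies at the very end of the fingers, on their centre line; the grasp point (between the pads) lies 19 mm behind it; z points along the fingers, y is the direction in which the jaws open and shut (so a half turn about z gives the same grasp; the last joint's range is limited). The gripper opens to 85 mm and grips with 20 to 120 N. Pads are 22 mm wide; open, the fingers measure 114 mm over their backs; the gripper's body (76 mm by 85 mm) begins 54 mm behind the grasp point. The pads swing forward as they close: fully open they stand 13 mm farther back than shut.
Start: joints at [-1.286, 0.423, 1.63, -0, 1.089, -0.019], TCP at [0.187, -0.596, 0.231] pointing down, gripper open.
Joint ranges: [-3, 3], [-0.9, 2.11], [0.09, 2.58], [-1.31, 4.45], [0.11, 2.69], [-2.54, 2.54]. Speed limits (rad/s): [2.39, 2.39, 3.01, 3.14, 3.14, 3.14].

## Interface

Orientations are given as a unit quaternion [w, x, y, z].
In Python, from rig import bot gives the robot as it stands.
- The arm moves only by the shell command python3 -m creep 'ROWS' [FORCE]. ROWS is JSON, a list of rows, each a list of 7 numbers: the closure in counts, from 0 (fully open) to 255 (shut), then the shift along the tool's x, y, z as a fraction of full scale, then the turn, a rotation vector about the tool's x, y, z as a fraction of full scale. A call has 1 to 5 rows; each row shifts and turns the pose as measured when the row begins, along the tool's axes as they then stand; what a row does not reach is not made up. Full scale, the value 1, is 200 mm for a shift and 30 degrees for a turn. A row lasts 1/8 s, in which the tool goes at most 62.5 mm and 10.7 degrees, less where a joint would pass 70% of its speed; a pose out of reach is approached as far as the arm can. A call with a number of a shift or a turn outside -1 to 1 is refused whole. A call with a gripper value outside its range is refused whole. The fingers move at their own pace and stop on an object; FORCE is the grip in N (left out, the last holds). Time passes only in rows, so rows that do not move let the fingers close. It gives the time, the measured TCP pose, the force and the opening at its end, in the units of the state.
- bot.state(): the state, without advancing time (a new reading comes with each control period).
- bot.grab_frame(name): name is "scene" or "top" or "wrist"; returns (picture, depth): 400x640x3 uint8, blue, green, red; 400x640 float32, m along the optical axis (not along the pixel's ray), 0 where there is no reading.
- bot.camera_model(name): a dict with "vertical_fov" (degrees; the focal length in pixels is half the picture's height over the tangent of half this angle, whatever the lens; pixels are square), "cx", "cy" (the principal point, pixels), "R" (3x3) and "t" (3): a world point X has camera coordinates R X + t; the wrist camera has in their place "mount" (4x4, takes a point from camera to tool coordinates, whose origin is the TCP and whose axes are the flange's). Camera axes: x right, y down, z forward; pixel columns grow to the right and rows downward; lengths in m; the calibration is good to about 2 mm. A picture is of the moment at which its call begins: read the wrist's pose just before it. camera_model takes no time and is no camera call.
- bot.job_done(): hands the job in, once; it reports no verdict.
The state is a dict: "time": time; "joint_pos": joint angles; "joint_velocities": joint speeds; "joint_torque": joint torques, N m; "tcp_pos": TCP position; "orientation": TCP orientation; "force": force on the tool from outside, world axes, zero at the start; "torque": the same for the moment, N m; "opening": finger opening in m.
Only numpy, scipy, OpenCV 4.12 (cv2) and the standard library are available. Lean on these libraries where they do the work, as an engineer would, in place of code of your own. Each camera call takes 0.05 s, during which the arm holds its last target. There are 200 camera calls.

## Working session

There is one attempt and no reset: what is moved stays moved. The work goes in short steps, Python scripts to look and compute and a shell command to move; the robot and the scene stay as the last step left them, time stands still between calls to the robot, and variables do not carry over. Pictures are saved under pics/ and viewed, about 8 in all and at most 12, crops included, and the job is handed in when it is done.

```bash
mkdir -p pics; cat > h.py <<'E'
from rig import bot
import numpy as np, cv2
from scipy.spatial.transform import Rotation as Ro
def cam(n,s=None):
    m=bot.camera_model(n); f=200/np.tan(np.radians(m["vertical_fov"])/2)
    if "R" in m: R=np.array(m["R"]); t=np.array(m["t"]); return f,m["cx"],m["cy"],R.T,-R.T@t
    M=np.array(m["mount"]); T=np.eye(4); q=s["orientation"]
    T[:3,:3]=Ro.from_quat([q[1],q[2],q[3],q[0]]).as_matrix(); T[:3,3]=s["tcp_pos"]; W=T@M
    return f,m["cx"],m["cy"],W[:3,:3],W[:3,3]
def world(n,s=None,d=None):
    f,cx,cy,A,o=cam(n,s)
    v,u=np.mgrid[0:400,0:640]
    return np.stack([(u-cx)/f*d,(v-cy)/f*d,d],-1)@A.T+o
E
python3 - <<'E'
from h import *
s=bot.state(); print(s)
for n in("top","scene"):
    p,d=bot.grab_frame(n); cv2.imwrite(f"pics/{n}0.png",p); np.save(f"pics/{n}0.npy",d); print(n,bot.camera_model(n))
E
ls
```

```text
{'time': 0.0, 'joint_pos': array([-1.28602720e+00,  4.23828229e-01,  1.63069693e+00, -1.36521915e-05,
        1.08863734e+00, -1.89837780e-02]), 'joint_velocities': array([-2.38441559e-03, -3.85163874e-04,  1.64824076e-03,  1.14468833e-03,
        7.85153316e-04,  6.96935383e-05]), 'joint_torque': array([ 2.81952860e-03, -5.57383025e+01, -2.81745136e+01,  9.38300309e-05,
        7.25599442e-03,  1.84646495e-06]), 'tcp_pos': array([ 0.18681282, -0.59584008,  0.23055086]), 'orientation': array([-7.77201680e-04,  9.88488140e-01,  1.51296336e-01, -1.09995936e-04]), 'force': array([ 0.39956608, -0.39051192, -0.43864809]), 'torque': array([-0.07347941, -0.00102121, -0.00134332]), 'opening': 0.08517837620656134}
top {'vertical_fov': 57.11404521128384, 'cx': 315.4522037948378, 'cy': 198.50519649272678, 'R': array([[ 0.00995855, -0.99943821, -0.03200136],
       [-0.9822668 , -0.00378541, -0.18745028],
       [ 0.18722383,  0.03330061, -0.98175267]]), 't': array([0.10947053, 0.59912869, 0.8281288 ])}
scene {'vertical_fov': 45.26652445554291, 'cx': 323.4786226842642, 'cy': 194.16238747542604, 'R': array([[-0.7506522 , -0.66042624, -0.01893278],
       [-0.28932095,  0.35433946, -0.8892339 ],
       [ 0.59398204, -0.66202773, -0.45706085]]), 't': array([0.52008805, 0.19220868, 0.61812721])}
h.py
pics
```

View pics/top0.png

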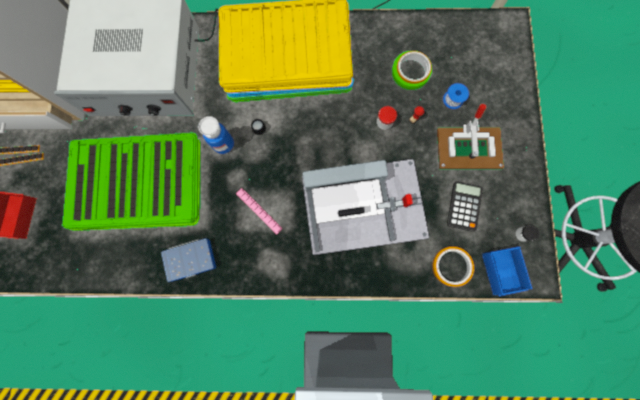

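View pics/scene0.png

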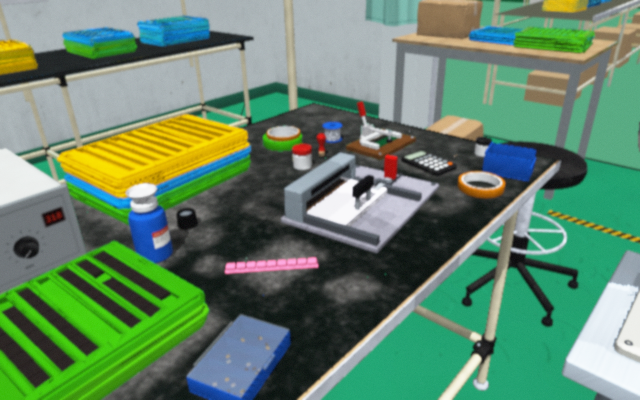

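The top view shows the station at about (365,205), the black handle at (352,211) and the red catch at (408,200). I'll measure these next.

```bash
python3 - <<'E'
from h import *
p=cv2.imread("pics/top0.png"); d=np.load("pics/top0.npy"); W=world("top",d=d)
c=cv2.resize(p[150:260,295:435],None,fx=5,fy=5,interpolation=cv2.INTER_CUBIC); cv2.imwrite("pics/crop0.png",c)
b=p.astype(int)
v,u=np.mgrid[0:400,0:640]
roi=(u>300)&(u<430)&(v>155)&(v<255)
red=roi&(b[...,2]>120)&(b[...,1]<70)&(b[...,0]<70)
blk=roi&(b.max(-1)<60)&(W[...,2]>.05)
for n,m in(("red",red),("blk",blk),("bridge",roi&(W[...,2]>.066)&(b.min(-1)>80))):
    P=W[m]; print(n,len(P),np.median(P,0),P.min(0),P.max(0))
    if n!="red":
        Q=P[P[:,2]>.066][:,:2]; print(cv2.minAreaRect(Q.astype(np.float32)))
    else:
        Q=P[P[:,2]>.062]; print(len(Q),Q.mean(0))
        print(cv2.minAreaRect(Q[:,:2].astype(np.float32)))
E
```

```text
red 89 [ 0.59413548 -0.10358324  0.06700957] [ 0.43236861 -0.11542594  0.02930718] [0.60598256 0.08409978 0.9288277 ]
56 [ 0.59228113 -0.10315285  0.08380511]
((0.5134273171424866, -0.01854512095451355), (0.021762914955615997, 0.26067671179771423), 43.070499420166016)
blk 120 [0.5656854  0.02941132 0.07288648] [0.43236861 0.00120401 0.06817931] [0.57385948 0.08409978 0.9288277 ]
((0.513755202293396, 0.06162154674530029), (0.04754266515374184, 0.16203691065311432), 58.20831298828125)
bridge 1464 [0.65526389 0.04519024 0.07321557] [ 0.43236861 -0.11485462  0.06605566] [0.69214591 0.14384084 0.9288277 ]
((0.5787826776504517, 0.0035454481840133667), (0.23719047009944916, 0.23546768724918365), 15.972383499145508)
```

View pics/crop0.png

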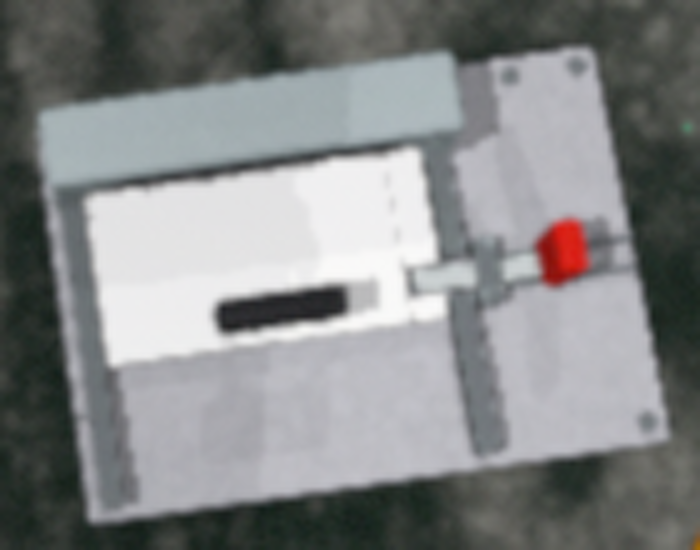

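```bash
cat >> h.py <<'E'
def to(target,yaw):
    "delta in tool axes (mm), turn deg about tool x,y,z to a tool-down pose with tool x at yaw"
    s=bot.state(); q=s["orientation"]; R=Ro.from_quat([q[1],q[2],q[3],q[0]])
    a=np.radians(yaw); G=Ro.from_matrix(np.array([[np.cos(a),np.sin(a),0],[np.sin(a),-np.cos(a),0],[0,0,-1]]))
    print("t",s["time"],"pos",s["tcp_pos"].round(4),"yaw",np.degrees(np.arctan2(*R.as_matrix()[[1,0],0])).round(2),"F",s["force"].round(1),"open",round(s["opening"],4))
    dv=R.inv().apply(np.array(target)-s["tcp_pos"])*1000
    print("tool d mm",dv.round(1),"frac",(dv/200).round(3),"turn frac",((R.inv()*G).as_rotvec()*180/np.pi/30).round(3))
E
python3 - <<'E'
from h import *
p=cv2.imread("pics/top0.png").astype(int); d=np.load("pics/top0.npy"); W=world("top",d=d)
v,u=np.mgrid[0:400,0:640]; z=W[...,2]
roi=(u>300)&(u<430)&(v>155)&(v<255)
def show(n,m):
    P=W[m]; print(n,len(P),P.mean(0).round(4),cv2.minAreaRect(P[:,:2].astype(np.float32)))
show("red",roi&(p[...,2]>120)&(p[...,1]<70)&(z>.06)&(z<.08))
show("blk",roi&(p.max(-1)<70)&(z>.066)&(z<.08))
show("bridge",roi&(p.min(-1)>80)&(z>.066)&(z<.08))
to([.594,-.104,.16],8)
E
```

```text
red 58 [ 0.5952 -0.1063  0.0681] ((0.5953516960144043, -0.10683988779783249), (0.021441075950860977, 0.013026409782469273), 1.0025333166122437)
blk 128 [0.5663 0.0297 0.0727] ((0.5929847955703735, 0.02637004852294922), (0.05588259920477867, 0.07915830612182617), 83.7524642944336)
bridge 1427 [0.6533 0.0424 0.073 ] ((0.6219103932380676, 0.014767274260520935), (0.120747409760952, 0.2467251420021057), 8.85690975189209)
t 0.1 pos [ 0.1869 -0.5959  0.2306] yaw 17.41 F [ 0.3 -1.6  1.3] open 0.0854
tool d mm [ 535.6 -347.5   71.1] frac [ 2.678 -1.738  0.356] turn frac [-0.003  0.     0.314]
```

```bash
python3 -m creep '[[0,0,0,0,0,0,0.31],[0,0.22,-0.2,0,0,0,0],[0,0.22,-0.2,0,0,0,0],[0,0.22,-0.2,0,0,0,0],[0,0.22,-0.2,0,0,0,0]]' 30; python3 -m creep '[[0,0.22,-0.2,0,0,0,0],[0,0.22,-0.2,0,0,0,0],[0,0.22,-0.2,0,0,0,0],[0,0.22,-0.2,0,0,0,0]]'; python3 -c "
from h import *
to([.567,-.15,.23],8)"
```

```text
time: 0.72
tcp_pos: [0.3407, -0.4112, 0.2288]
orientation: [-0.001, 0.998, 0.064, -0.001]
force: [1.3, 0.3, -0.6]
opening: 0.0855
time: 1.23
tcp_pos: [0.4985, -0.2232, 0.2286]
orientation: [-0.002, 0.998, 0.064, -0.001]
force: [1.4, -0.7, 0.0]
opening: 0.0855
t 1.225 pos [ 0.4985 -0.2232  0.2286] yaw 7.31 F [ 1.4 -0.7  0. ] open 0.0855
tool d mm [ 77.3 -63.9  -1.3] frac [ 0.387 -0.319 -0.007] turn frac [-0.006  0.002 -0.023]
```

```bash
python3 -m creep '[[0,0.2,-0.18,0,0,0,0],[0,0.2,-0.18,0,0,0,0],[0,0.15,-0.15,0,0,0,-0.02],[0,0,0,0,0,0,0]]'; cat > look.py <<'E'
from h import *
import sys
n=sys.argv[1]; s=bot.state(); p,d=bot.grab_frame("wrist"); cv2.imwrite(f"pics/{n}.png",p); W=world("wrist",s,d).astype(np.float32); np.save(f"pics/{n}.npy",W)
q=p.astype(int); z=W[...,2]
def show(n,m):
    if m.sum()<20: return print(n,"none")
    P=W[m]; h=cv2.minAreaRect(P[:,:2]); print(n,len(P),np.median(P,0).round(4),h)
show("red",(q[...,2]>100)&(q[...,1]<70)&(q[...,0]<70)&(z>.062)&(z<.08))
show("blk",(q.max(-1)<70)&(z>.064)&(z<.08))
E
python3 look.py w1; python3 -c "
from h import *
to([.594,-.105,.16],8)"
```

```text
time: 1.72
tcp_pos: [0.5987, -0.0998, 0.2274]
orientation: [-0.002, 0.997, 0.072, -0.001]
force: [-0.2, 0.1, -0.3]
opening: 0.0856
t 1.775 pos [ 0.5977 -0.1009  0.2273] yaw 8.19 F [0.3 0.1 0.4] open 0.0855
tool d mm [-4.   3.8 67.3] frac [-0.02   0.019  0.337] turn frac [-0.007  0.006  0.006]Traceback (most recent call last):
  File "look.py", line 8, in <module>
    show("red",(q[...,2]>100)&(q[...,1]<70)&(q[...,0]<70)&(z>.062)&(z<.08))
    ~~~~^^^^^^^^^^^^^^^^^^^^^^^^^^^^^^^^^^^^^^^^^^^^^^^^^^^^^^^^^^^^^^^^^^^
  File "look.py", line 7, in show
    P=W[m]; h=cv2.minAreaRect(P[:,:2]); print(n,len(P),np.median(P,0).round(4),h)
              ~~~~~~~~~~~~~~~^^^^^^^^^
cv2.error: OpenCV(4.12.0) /io/opencv/modules/imgproc/src/convhull.cpp:143: error: (-215:Assertion failed) total >= 0 && (depth == CV_32F || depth == CV_32S) in function 'convexHull'
```

View pics/w1.png

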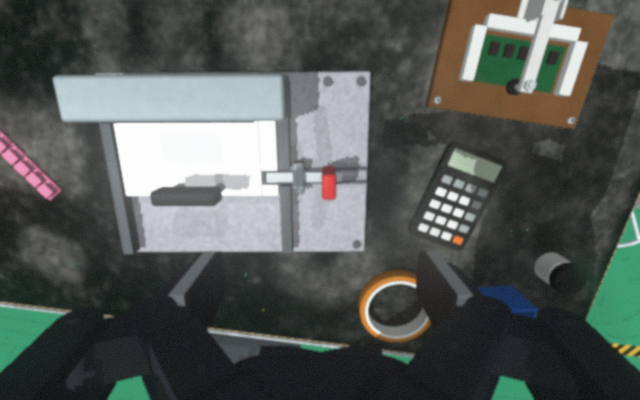

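The wrist view shows the red paddle at (329,184) and the black handle at (187,196), with the station square to the image. I'll measure both in this frame.

```bash
sed -i 's/cv2.minAreaRect(P\[:,:2\])/cv2.minAreaRect(P[:,:2].copy())/' look.py; python3 look.py w2; python3 - <<'E'
from h import *
W=np.load("pics/w2.npy"); p=cv2.imread("pics/w2.png").astype(int)
v,u=np.mgrid[0:400,0:640]; z=W[...,2]
m=(u>145)&(u<230)&(v>180)&(v<210)&(z>.064)&(z<.082)&(p.max(-1)<110)
P=W[m];print("h",len(P),np.median(P,0),cv2.minAreaRect(P[:,:2].copy()))
m=(u>318)&(u<342)&(v>160)&(v<205)&(p[...,2]>100)&(p[...,1]<80)
P=W[m];print("red z",np.percentile(P[:,2],[5,50,95]))
m=(u>55)&(u<285)&(v>75)&(v<120)&(z>.066)&(z<.082)
P=W[m];print("b",len(P),cv2.minAreaRect(P[:,:2].copy()))
E
```

```text
red 34 [ 0.6085 -0.1067  0.0665] ((0.6000723242759705, -0.10995467007160187), (0.022771243005990982, 0.00846118200570345), 28.8651123046875)
blk none
h 1038 [0.5678169  0.02702061 0.07177214] ((0.5668907761573792, 0.028710797429084778), (0.014620396308600903, 0.061724163591861725), 8.680338859558105)
red z [0.03735803 0.0674453  0.06921091]
b 9926 ((0.6553646326065063, 0.042881280183792114), (0.03636141121387482, 0.20129115879535675), 8.162311553955078)
```

```bash
python3 -c "
from h import *
to([.597,-.1078,.042],8.4)"; python3 -m creep '[[0,0,0.035,0.25,0,0,0.0],[0,0,0,0.25,0,0,0],[0,0,0,0,0,0,0]]';python3 -c "
from h import *
to([.597,-.1078,.042],8.4)"
```

```text
t 1.825 pos [ 0.597  -0.1019  0.2274] yaw 8.11 F [-0.2  0.4 -0.1] open 0.0852
tool d mm [ -0.2   6.5 185.3] frac [-0.001  0.032  0.927] turn frac [-0.007  0.007 -0.01 ]
time: 2.2
tcp_pos: [0.5961, -0.1124, 0.1265]
orientation: [-0.001, 0.998, 0.069, -0.001]
force: [-0.2, -0.6, 0.6]
opening: 0.0853
t 2.2 pos [ 0.5961 -0.1124  0.1265] yaw 7.88 F [-0.2 -0.6  0.6] open 0.0853
tool d mm [ 1.7 -4.2 84.5] frac [ 0.008 -0.021  0.422] turn frac [-0.005  0.005 -0.017]
```

```bash
python3 -m creep '[[60,0.01,-0.02,0.2,0,0,-0.02],[60,0,0,0.15,0,0,0],[60,0,0,0.05,0,0,0],[60,0,0,0,0,0,0]]';python3 -c "
from h import *
to([.597,-.1078,.042],8.4)"; python3 look.py w3
```

```text
time: 2.7
tcp_pos: [0.6012, -0.1124, 0.0528]
orientation: [0.0, 0.997, 0.072, 0.003]
force: [-0.2, -0.3, 0.7]
opening: 0.0653
t 2.7 pos [ 0.6012 -0.1124  0.0528] yaw 8.24 F [-0.2 -0.3  0.7] open 0.0653
tool d mm [-3.5 -5.1 10.7] frac [-0.018 -0.026  0.054] turn frac [ 0.002 -0.012 -0.005]
red 1311 [ 0.5971 -0.1073  0.0681] ((0.596651554107666, -0.10728045552968979), (0.024053538218140602, 0.012957964092493057), 8.375537872314453)
blk 4508 [ 5.762e-01 -1.000e-04  7.110e-02] ((0.6356737613677979, -0.054894112050533295), (0.11810079962015152, 0.19087515771389008), 12.059141159057617)
```

View pics/w3.png

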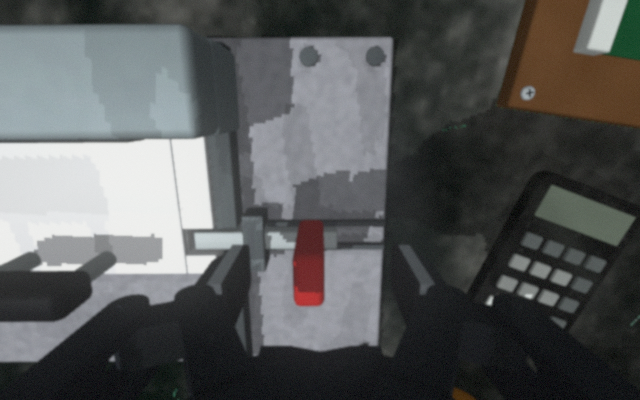

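The paddle at (309,262) stands between the two fingers. It measures (0.597, -0.107) with a yaw of 8.4°. I'll descend, centre on it and close.

```bash
python3 -m creep '[[60,-0.02,-0.025,0.055,0,0,0],[255,0,0,0,0,0,0],[255,0,0,0,0,0,0],[255,0,0,0,0,0,0]]' 30;  python3 -m creep '[[255,0,0,0,0,0,0],[255,0,0,0,0,0,0]]';python3 -c "
from h import *
to([.597,-.1073,.042],8.4)"
```

```text
time: 3.25
tcp_pos: [0.5984, -0.1081, 0.0448]
orientation: [0.001, 0.997, 0.072, 0.006]
force: [-1.7, 1.2, 1.0]
opening: 0.0138
time: 3.5
tcp_pos: [0.5984, -0.1081, 0.0449]
orientation: [0.001, 0.997, 0.072, 0.006]
force: [1.1, -0.1, -0.7]
opening: 0.0135
t 3.5 pos [ 0.5984 -0.1081  0.0449] yaw 8.29 F [ 1.1 -0.1 -0.7] open 0.0135
tool d mm [-1.3 -1.   2.8] frac [-0.006 -0.005  0.014] turn frac [ 0.006 -0.021 -0.004]
```

```bash
python3 -m creep '[[255,0,0.05,0,0,0,0],[255,0,0.05,0,0,0,0],[255,0,0.03,0,0,0,0],[255,0,0,0,0,0,0]]';python3 -c "
from h import *
to([.597,-.1073,.042],8.4)"
```

```text
time: 4.0
tcp_pos: [0.6022, -0.1339, 0.0448]
orientation: [-0.001, 0.997, 0.072, 0.005]
force: [-0.3, 9.2, 2.0]
opening: 0.0136
t 4.0 pos [ 0.6022 -0.1339  0.0448] yaw 8.21 F [-0.3  9.2  2. ] open 0.0136
tool d mm [ -1.4 -27.1   2.8] frac [-0.007 -0.135  0.014] turn frac [-0.001 -0.02  -0.006]
```

```bash
python3 -m creep '[[255,0,0.015,0,0,0,0],[255,0,0,0,0,0,0]]'; python3 -m creep '[[0,0,0,0,0,0,0],[0,0,0,0,0,0,0],[0,0,0,0,0,0,0],[0,0,0,0,0,0,0]]'
```

```text
time: 4.25
tcp_pos: [0.6022, -0.1337, 0.0448]
orientation: [-0.003, 0.997, 0.071, 0.005]
force: [-0.9, -1.8, 1.6]
opening: 0.0136
time: 4.75
tcp_pos: [0.6026, -0.1357, 0.0449]
orientation: [-0.003, 0.998, 0.07, 0.005]
force: [0.0, 0.3, 0.1]
opening: 0.084
```

The catch is at its stop and released. Next I'll lift, turn 90° and move over the handle.

```bash
python3 -m creep '[[0,0,0,-0.25,0,0,0],[0,0,0,-0.25,0,0,0],[0,0,0,0,0,0,-0.35],[0,0,0,0,0,0,-0.35],[0,0,0,0,0,0,-0.35]]';  python3 -m creep '[[0,0,0,0,0,0,-0.35],[0,0,0,0,0,0,-0.35],[0,0,0,0,0,0,-0.35],[0,0,0,0,0,0,-0.35],[0,0,0,0,0,0,-0.35]]';python3 -c "
from h import *
to([.567,.0287,.14],98.4); print(bot.state()['joint_pos'])"
```

```text
time: 5.38
tcp_pos: [0.6016, -0.1372, 0.148]
orientation: [-0.001, 0.939, 0.345, 0.006]
force: [-0.4, -0.4, 0.9]
opening: 0.0853
time: 6.0
tcp_pos: [0.6013, -0.1379, 0.1482]
orientation: [0.002, 0.682, 0.732, 0.005]
force: [0.1, -0.5, -1.1]
opening: 0.0854
t 6.0 pos [ 0.6013 -0.1379  0.1482] yaw 94.06 F [ 0.1 -0.5 -1.1] open 0.0854
tool d mm [168.6 -22.5   8.7] frac [ 0.843 -0.113  0.043] turn frac [ 0.02  -0.008 -0.145]
[-0.24830171  0.50967321  1.71001303  0.00932947  0.9136261  -0.32480305]
```

```bash
python3 -m creep '[[60,0.1,-0.03,0,0,0,-0.14],[60,0.25,-0.015,0,0,0,0],[60,0.25,-0.01,0,0,0,0],[60,0.2,-0.01,0,0,0,0],[60,0,0,0,0,0,0]]';python3 -c "
from h import *
to([.567,.0287,.14],98.4)"; python3 look.py w4
```

```text
time: 6.62
tcp_pos: [0.5659, 0.0217, 0.1487]
orientation: [0.003, 0.654, 0.757, 0.005]
force: [0.4, -0.5, -0.6]
opening: 0.0654
t 6.625 pos [0.5659 0.0217 0.1487] yaw 98.36 F [ 0.4 -0.5 -0.6] open 0.0654
tool d mm [6.8 2.  8.7] frac [0.034 0.01  0.044] turn frac [ 0.023 -0.005 -0.001]
red none
blk 216 [0.5641 0.0167 0.0717] ((0.5868692994117737, 0.05936257913708687), (0.12205934524536133, 0.03676344081759453), 59.19633102416992)
```

View pics/w4.png

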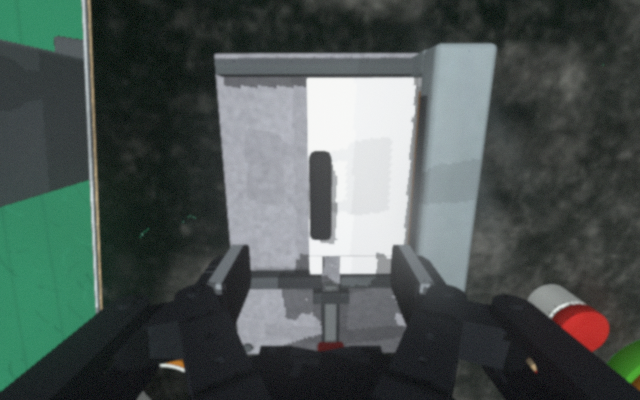

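The handle at (320,195) lies midway between the fingers, and the carriage is still home. I'll descend.

```bash
python3 -m creep '[[60,0.035,0.01,0.2,0.02,0,0],[60,0,0,0.2,0,0,0],[60,0,0,0.05,0,0,0],[60,0,0,0,0,0,0]]';python3 -c "
from h import *
to([.567,.0287,.046],98.4)"
```

```text
time: 7.18
tcp_pos: [0.5714, 0.0243, 0.0586]
orientation: [0.002, 0.655, 0.755, 0.003]
force: [0.1, -0.3, -0.2]
opening: 0.0654
t 7.175 pos [0.5714 0.0243 0.0586] yaw 98.13 F [ 0.1 -0.3 -0.2] open 0.0654
tool d mm [ 5.  -3.8 12.5] frac [ 0.025 -0.019  0.063] turn frac [ 0.013 -0.002 -0.009]
```

```bash
python3 -m creep '[[60,0.025,-0.02,0.06,0,0,0],[60,0,0,0,0,0,0],[255,0,0,0,0,0,0],[255,0,0,0,0,0,0],[255,0,0,0,0,0,0]]' 30;  python3 -m creep '[[255,0,0,0,0,0,0],[255,0,0,0,0,0,0]]';python3 -c "
from h import *
to([.567,.0287,.046],98.4)"
```

```text
time: 7.8
tcp_pos: [0.5659, 0.0281, 0.0492]
orientation: [0.002, 0.655, 0.755, 0.002]
force: [-4.2, -1.2, 3.4]
opening: 0.0156
time: 8.05
tcp_pos: [0.5658, 0.028, 0.0492]
orientation: [0.002, 0.655, 0.756, 0.002]
force: [0.2, 0.1, -1.3]
opening: 0.0152
t 8.05 pos [0.5658 0.028  0.0492] yaw 98.18 F [ 0.2  0.1 -1.3] open 0.0152
tool d mm [0.5 1.3 3.3] frac [0.003 0.006 0.016] turn frac [ 0.011 -0.    -0.007]
```

```bash
python3 -m creep '[[255,0,-0.03,0,0,0,0],[255,0,-0.05,0,0,0,0],[255,0,-0.05,0,0,0,0],[255,0,-0.05,0,0,0,0],[255,0,-0.05,0,0,0,0]]';python3 -c "
from h import *
to([.567,.0287,.0492],98.4)"
```

```text
time: 8.68
tcp_pos: [0.5198, 0.0211, 0.0492]
orientation: [0.004, 0.655, 0.756, 0.004]
force: [4.2, -0.7, -3.4]
opening: 0.0156
t 8.675 pos [0.5198 0.0211 0.0492] yaw 98.2 F [ 4.2 -0.7 -3.4] open 0.0156
tool d mm [ 0.8 47.8  0.5] frac [0.004 0.239 0.003] turn frac [ 0.02   0.001 -0.007]
```

Moved 46.6 mm so far, with about 23 mm to go to the stop.

```bash
python3 -m creep '[[255,0,-0.05,0,0,0,0],[255,0,-0.035,0,0,0,0],[255,0,-0.025,0,0,0,0],[255,0,-0.01,0,0,0,0],[255,0,0,0,0,0,0]]';python3 -c "
from h import *
to([.567,.0287,.0492],98.4)"
```

```text
time: 9.3
tcp_pos: [0.4968, 0.0177, 0.0492]
orientation: [0.006, 0.655, 0.756, 0.006]
force: [0.9, -1.4, -1.1]
opening: 0.0157
t 9.3 pos [0.4968 0.0177 0.0492] yaw 98.15 F [ 0.9 -1.4 -1.1] open 0.0157
tool d mm [ 1.  71.1  1.2] frac [0.005 0.355 0.006] turn frac [ 0.032  0.002 -0.008]
```

The total is about 69.8 mm, which is at the stop. I'll release, lift straight up and check.

```bash
python3 -m creep '[[60,0,0,0,0,0,0],[60,0,0,0,0,0,0],[60,0,0,0,0,0,0],[60,0,0,-0.1,0,0,0],[60,0,0,-0.25,0,0,0]]'; python3 -m creep '[[60,0,0,-0.25,0,0,0],[60,0,0,-0.2,0,0,0],[60,0,0,0,0,0,0]]'; python3 look.py w5; python3 - <<'E'
from h import *
p,d=bot.grab_frame("scene"); cv2.imwrite("pics/s5.png",cv2.resize(p[110:270,260:460],None,fx=4,fy=4))
E
```

```text
time: 9.93
tcp_pos: [0.4911, 0.0176, 0.1175]
orientation: [0.002, 0.655, 0.755, 0.003]
force: [1.0, 0.4, 0.0]
opening: 0.0654
time: 10.3
tcp_pos: [0.4915, 0.0174, 0.2135]
orientation: [0.004, 0.656, 0.755, 0.004]
force: [-0.3, 0.3, -1.4]
opening: 0.0651
red 105 [ 0.5928 -0.133   0.0677] ((0.5934665203094482, -0.1334986686706543), (0.011959893628954887, 0.012050296179950237), 7.785545825958252)
blk 230 [0.4943 0.0078 0.0717] ((0.5706571936607361, -0.019752241671085358), (0.14707161486148834, 0.22005170583724976), 9.043513298034668)
```

View pics/w5.png

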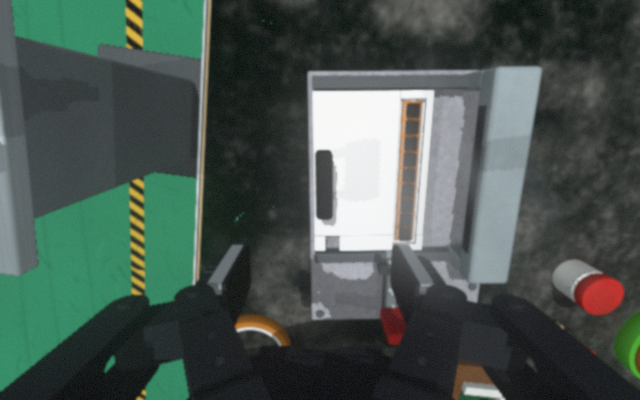

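View pics/s5.png

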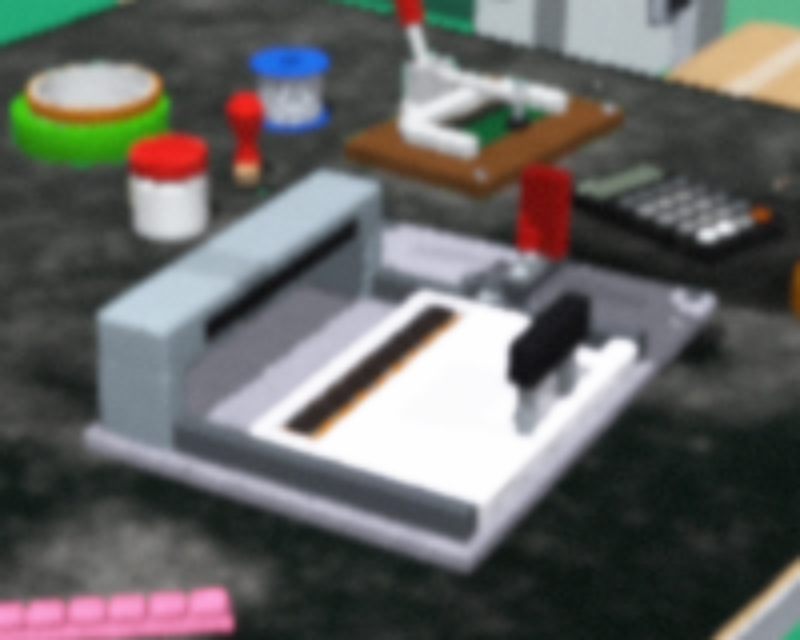

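The carriage is fully out with its handle at (323,185), and the orange and black strip lies flat in its nest at (410,170). The catch paddle at (393,326) is still out, and the arm is clear at z = 0.21.

```bash
python3 -c "
from rig import bot
print(bot.job_done(), bot.state()['time'])"
```

```text
the job is handed in; nothing more can be done
the job is handed in; nothing more can be done
```

I slid the red catch out about 26 mm until it stopped, with the carriage still home. Then I drew the carriage by its handle about 70 mm to its stop, let go and lifted clear. I handed the job in at about 10.4 s of the 40 s allowed.

The last pictures showed the catch still out, the carriage fully drawn with its handle near (0.494, 0.02) m, and the strip lying flat in its nest. The arm was clear at 0.21 m, and the force readings were near zero. I saw no contacts or faults along the way, and no check failed. Two limits on those checks:
- **Strip:** I judged its position by eye and did not measure it against the tolerances.
- **Catch:** the final wrist view only partly covered the paddle, but the part measured fits the stop position.

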